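Raise the weighing hood's sash to its mark

TASK

The sloping sash of the small clear weighing hood has been left low. With the fingertips beneath its lip, push it smoothly up its slope until the middle of the lip lines up with the pointer clip on the side rail, then take the hand away and leave it there. Touch the sash only from beneath the lip - do not grip it, do not touch its glass or the top of its lip - and leave the clip, the jar, the beaker and the tray where they are.

Things in the scene. Friction and masses are not known exactly. Their poses are not given: they have to be found in the camera images.
- hood: Fixed bench-top weighing hood, aluminium frame, clear walls, 440 mm wide, 360 deep, 410 high. Origin: on the bench, middle of its front; x into the hood, y to the user's left, z up. Front slopes back at 55 deg from level (up the slope = 0.574 in x, 0.819 in z). Rails 22 mm wide at y = +-208 mm. A sill 27 mm high lies at x = 45 mm; the space before and below the lip is free above it.
- sash (a joint): Travel of the sash up its slope in m: 0 at its lowest, 0.215 at the top stop. It is counterweighted: it stays wherever it is left and takes about 2 to 6 N along the slope to push up. Above the lip is its clear pane, 170 mm up the slope: not to be touched, nor the upper half of the lip.
- lip (a point): Middle of the outer face of the sash's lip, a level aluminium bar 352 mm wide, 24 mm thick along the slope, 31 mm out from the glass. Axes: z up the slope, y along the lip to the user's left, x square to the slope into the hood (forward and down). The underside to push on lies 12 mm down the slope from here and runs 40 mm in x. Sash at its lowest: 99 mm above the bench, 39 mm in hood x.
- pointer (a point): Tip of the small black pointer clip (tongue 6 mm thick on a block 30 mm along the slope) on the rail at the user's right, just past the lip's right end and level with its outer face. It marks the height for the middle of the lip. Axes as point lip: the lip's z in this frame is the error (negative: too low). The clip stays put on its rail; it starts 50 to 195 mm up the slope from the lip.
- jar: Closed glass jar, 56 mm across, 85 mm high, on the bench in front of one side of the hood. Origin: centre of its underside. Leave alone.
- beaker: Open white beaker, 60 mm across, 80 mm high, on the bench in front of the other side of the hood. Origin: centre of its underside. Leave alone.
- tray: Steel tray 160 x 220 x 30 mm on the hood's floor, behind the sash. Origin: centre of its underside. Leave alone.

How it is judged:
On the way:
1. the fingers bear on the lip's lower half while the sash rises (contact force between the fingers and sash_c0 above 0.5 N and velocity of joint sash above 0.003 m/s), for 0.2 s.
At the end, for the whole second after the job is handed in: The middle of the lip is within 8 mm, along the slope, of the pointer's tip and the sash is at rest; the clip has moved less than 6 mm, and jar, beaker and tray less than 20 mm from where they began (z of lip in the frame of pointer between -0.008 and 0.008 m and velocity of joint sash between -0.01 and 0.01 m/s and distance of pointer from where it was at the start of the episode below 0.006 m and distance of each of jar, beaker, tray from where it was at the start of the episode below 0.02 m); the robot touches nothing.
It fails at once if the sash is gripped, or touched on its glass or the upper half of its lip, with more than 2 N (contact force between the fingers and sash_c1 above 2 N or contact force between the fingers and sash_c2 above 2 N or contact force between the fingers and sash_c3 above 2 N).
It fails at once if the sash is thrown up: faster than 0.4 m/s (velocity of joint sash above 0.4 m/s).
It fails at once if the pointer clip is moved by 6 mm (distance of pointer from where it was at the start of the episode above 0.006 m).
It fails at once if the jar, the beaker or the tray is moved or lifted by 20 mm (distance of any of jar, beaker, tray from where it was at the start of the episode above 0.02 m).
It also fails if it takes over 40 s, if anything falls off the work surface, if the arm or the gripper's body presses on something with over 40 N, if the wrist force passes 120 N, or if a joint passes its speed limit or range.

ROBOT

A 7-joint arm with a two-finger parallel gripper is mounted at the origin on the work surface. World frame = base frame: x ahead of the robot, y to its left, z up, the work surface at z = 0. Lengths are in m, angles in rad, forces in N, time in s.
With the tool pointing down it reaches from about 0.35 to 0.775 m from the base axis. Payload 3.1 kg.
Tool frame: the origin (TCP) lies on the centre line of the jaws, within the pads' length; the fingertips stand tip_reach ahead of it and the grasp point (between the pads) lies 8 mm behind it (tip_reach is the distance from the TCP to the fingertips, in m); z points along the fingers, y is the direction in which the jaws open and shut (so a half turn about z gives the same grasp; the last joint's range is limited). The gripper opens to 85 mm and grips with 20 to 120 N. Pads are 22 mm wide; open, the fingers measure 114 mm over their backs; the gripper's body (76 mm by 85 mm) begins 54 mm behind the grasp point. The pads swing forward as they close: fully open they stand 13 mm farther back than shut.
Start: joints at [-1.187, 0.311, 0.014, 1.512, -0.004, 1.319, -0.027], TCP at [0.227, 0.501, 0.242] pointing down, gripper open.
Joint ranges: [-2.7, 2.7], [-0.3, 1.91], [-1.27, 1.3], [0.12, 2.57], [-1.44, 4.58], [0.2, 2.03], [-3.05, 3.05]. Speed limits (rad/s): [2.79, 2.79, 3.14, 3.14, 3.14, 3.14, 3.14].

INTERFACE

Orientations are given as a unit quaternion [x, y, z, w].
In Python, from workcell import read_state, camera, sign_off, tip_reach gives the robot as it stands.
- The arm moves only by the tool play_rows, never from a script. Its argument "commands" is a list that holds one entry, the list of rows, each a list of 7 numbers: the shift along the tool's x, y, z in mm, then the turn, a rotation vector about the tool's x, y, z in degrees, then the closure, from 0 (fully open) to 1 (shut). In form: [[[tx, ty, tz, rx, ry, rz, jaw], ...]]. A call has 1 to 20 rows; each row is the pose to reach, as a shift and turn from the pose measured when the call began, along the tool's axes at that moment; what a row does not reach only later rows make up. A row lasts 1/8 s, in which the tool goes at most 62.5 mm and 10.7 degrees, less where a joint would pass 70% of its speed; a pose out of reach is approached as far as the arm can. A call with a gripper value outside its range is refused whole. The fingers move at their own pace and stop on an object; "newtons" is the grip in N (left out, the last holds). Time passes only in rows, so rows that repeat a pose let the fingers close. It gives the time, the measured TCP pose, the force and the opening at its end, in the units of the state.
- read_state(): the state, without advancing time (a new reading comes with each control period).
- camera(name): name is "scene" or "top"; returns a dict with "image" (480x640x3 uint8, blue, green, red), "camera_matrix" (3x3 intrinsics, pixels), "camera_from_world" (4x4, takes a point from world to camera coordinates). Camera axes: x right, y up, looking along -z (the intrinsics and any distortion apply to the point x, -y, -z); pixel columns grow to the right and rows downward; lengths in m; the calibration is good to about 2 mm. A picture is of the moment at which its call begins. There is no depth.
- sign_off(): hands the job in, once; it reports no verdict.
The state is a dict: "t": time; "joints": joint angles; "joint_velocities": joint speeds; "joint_efforts": joint torques, N m; "ee_pos": TCP position; "orientation": TCP orientation; "contact_force": force on the tool from outside, world axes, zero at the start; "moment": the same for the moment, N m; "opening": opening from 0.0 (shut) to 1.0 (fully open).
Only numpy, scipy, OpenCV 4.12 (cv2) and the standard library are available. Lean on these libraries where they do the work, as an engineer would, in place of code of your own. Each camera call takes 0.05 s, during which the arm holds its last target.

## Working session

There is one attempt and no reset: what is moved stays moved. The work goes in short steps, Python scripts to look and compute and a tool call to move; the robot and the scene stay as the last step left them, time stands still between calls to the robot, and variables do not carry over. Pictures are saved under pics/ and viewed, and the job is handed in when it is done.

Besides the shell and the picture viewer there is one more tool, called after "Emit:" as name(argument=value, ...), one argument or row to a line, values as JSON. play_rows: Moves the arm, as the interface text tells. Its arguments: {"type":"object","properties":{"commands":{"type":"array","items":{"type":"array","items":{"type":"array","items":{"type":"number"}}}},"newtons":{"type":"number"}},"required":["commands"]}

```bash
mkdir -p pics; ls; cat > h.py <<'E'
import numpy as np, cv2
from workcell import read_state, camera, sign_off, tip_reach
E
python3 - <<'E'
from h import *
import pickle
s=read_state(); print(s); print(tip_reach() if callable(tip_reach) else tip_reach)
for n in("scene","top"):
    c=camera(n); cv2.imwrite(f"pics/{n}0.png",c["image"]); pickle.dump(c,open(n+"0.pkl","wb")); print(c["camera_matrix"],c["camera_from_world"].round(4), c.keys())
E
```

```text
pics
{'t': 0.0, 'joints': array([-1.18669889,  0.31173425,  0.01398749,  1.5130801 , -0.0043849 ,
        1.31919291, -0.02722693]), 'joint_velocities': array([ 0.00030914,  0.0001888 , -0.00096586,  0.00106947, -0.00077877,
       -0.00087314,  0.00118429]), 'joint_efforts': array([-6.89344142e-05, -3.79915345e+01,  1.46007305e-01, -2.30593979e+01,
        1.22281333e-02,  1.36401950e-02,  2.91499305e-06]), 'ee_pos': array([0.22687288, 0.50024568, 0.24120703]), 'orientation': array([ 2.11265647e-01,  9.77427954e-01, -1.17557064e-03, -1.97501379e-04]), 'contact_force': array([-0.32485771, -0.59169411, -0.48308655]), 'moment': array([-0.02134346, -0.02371876,  0.0473498 ]), 'opening': 0.9981891606169664}
0.011
[[503.56572879   0.         315.05508739]
 [  0.         503.56572879 227.57896959]
 [  0.           0.           1.        ]] [[-0.9043 -0.4268 -0.0057  0.5588]
 [ 0.3128 -0.6718  0.6714 -0.2619]
 [-0.2903  0.6054  0.7411 -0.7065]
 [ 0.      0.      0.      1.    ]] dict_keys(['image', 'camera_matrix', 'camera_from_world'])
[[470.49273179   0.         314.17522855]
 [  0.         470.49273179 242.3105072 ]
 [  0.           0.           1.        ]] [[-0.1416 -0.9899 -0.0053  0.0832]
 [ 0.9667 -0.1394  0.2147 -0.6192]
 [-0.2133  0.0253  0.9767 -0.6481]
 [ 0.      0.      0.      1.    ]] dict_keys(['image', 'camera_matrix', 'camera_from_world'])
```

View pics/scene0.png

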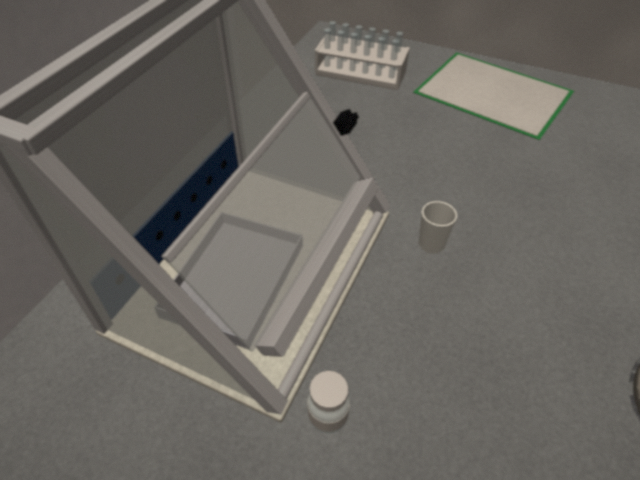

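View pics/top0.png

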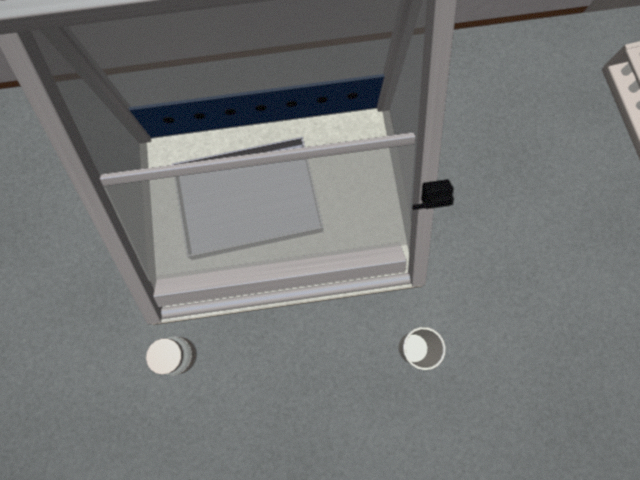

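```bash
python3 - <<'E'
from h import *
a=cv2.imread("pics/scene0.png")[160:430,220:400]; b=cv2.imread("pics/top0.png")[170:340,140:470]
cv2.imwrite("pics/s1.png",cv2.resize(np.clip(a*1.6,0,255).astype(np.uint8),None,fx=2.2,fy=2.2,interpolation=2)[:600])
cv2.imwrite("pics/t1.png",cv2.resize(np.clip(b*1.6,0,255).astype(np.uint8),None,fx=2.4,fy=2.4,interpolation=2))
E
```

```text
(no output)
```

View pics/s1.png

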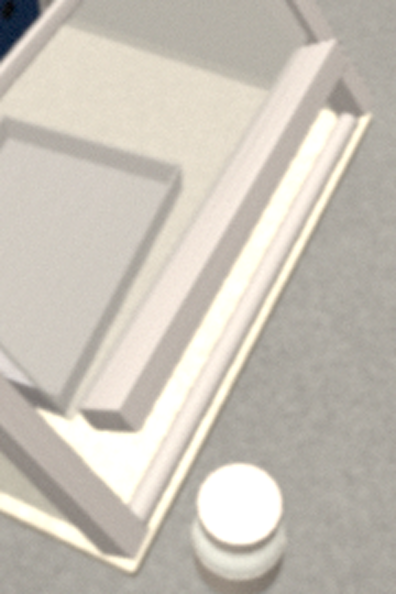

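View pics/t1.png

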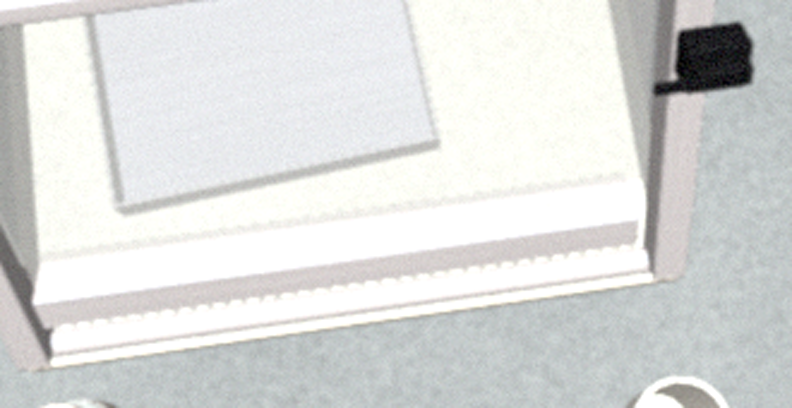

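```bash
cat >> h.py <<'E'
import pickle
from scipy.optimize import least_squares
u=np.array([.5736,0,.8192]); n=np.array([.8192,0,-.5736])
def proj(c,P):
    P=np.atleast_2d(P); q=P@c["camera_from_world"][:3,:3].T+c["camera_from_world"][:3,3]
    q=q*[1,-1,-1]; q=q@c["camera_matrix"].T; return q[:,:2]/q[:,2:]
def hood2w(p,P):
    c,s=np.cos(p[2]),np.sin(p[2]); P=np.atleast_2d(P)
    return np.c_[p[0]+c*P[:,0]-s*P[:,1],p[1]+s*P[:,0]+c*P[:,1],P[:,2]]
def lip(s,y,a,b): return np.array([.039,y,.099])+(s+a)*u+b*n
E
cat > fit.py <<'E'
from h import *
S=pickle.load(open("scene0.pkl","rb"));T=pickle.load(open("top0.pkl","rb"))
Y=.176
L=[(T,Y,.012,0,154.6,295.8),(T,Y,-.012,0,158.8,305.8),(T,-Y,.012,0,405.4,262.5),(T,-Y,-.012,0,404.6,272.1),
(S,Y,-.012,0,281.4,355.5),(S,-Y,.012,0,372.3,178.2),(S,-Y,-.012,0,374.5,191.8)]
B=[(S,0,.22,281.4,420),(S,0,-.22,388.6,212.3),(S,.36,.22,103,332)]
def res(p):
    r=[]
    for c,y,a,b,U,V in L: r.append(proj(c,hood2w(p,lip(p[3],y,a,b)))[0]-[U,V])
    for c,x,y,U,V in B: r.append(proj(c,hood2w(p,[x,y,0.003]))[0]-[U,V])
    # top front-edge line points
    return np.concatenate(r)
r=least_squares(res,[.6,0,0,0.01],loss='soft_l1',x_scale=[.1,.1,.1,.1]); print(r.x,r.fun.reshape(-1,2).round(1))
p=r.x
# pointer: tip at y~-0.18, level with outer face; from top pixel
tp=np.array([140+655/2.4,170+88/2.4])
q=least_squares(lambda v: proj(T,hood2w(p,lip(v[0],v[1],0,0)))[0]-tp,[.1,-.18]); print("pointer s,y",q.x, "rel lip",q.x[0]-p[3], proj(S,hood2w(p,lip(q.x[0],q.x[1],0,0))))
np.save("p.npy",p)
for nm,c in(("s",S),("t",T)):
    im=np.clip(c["image"]*1.5,0,255).astype(np.uint8)
    def line(P,col): 
        w=proj(c,hood2w(p,np.array(P))); cv2.polylines(im,[(w*16).round().astype(np.int32)],False,col,1,cv2.LINE_AA,4)
    line([(0,.22,0),(0,-.22,0),(.36,-.22,0),(.36,.22,0),(0,.22,0)],(0,0,255))
    for y in(Y,-Y): line([lip(p[3],y,a,b) for a,b in((.012,0),(-.012,0),(-.012,.04),(.012,.04),(.012,0))],(0,255,0))
    for a,b in((.012,0),(-.012,0),(-.012,.04),(.012,.04)): line([lip(p[3],y,a,b) for y in(Y,-Y)],(0,255,0))
    for a in (0,): line([lip(q.x[0],y,a,0) for y in(.208,-.208)],(255,0,255))
    cv2.imwrite(f"pics/o_{nm}.png",im[:,:])
E
python3 fit.py
```

```text
[ 0.52135659  0.04863107 -0.00519454  0.00829724] [[  0.3  -1.6]
 [  1.4  -0.5]
 [  0.1  -2.7]
 [  0.   -0.5]
 [  0.8   4. ]
 [ -1.2   2.7]
 [  3.2  -0.2]
 [ 13.1   8.7]
 [ 11.2   5.9]
 [-10.5  -1.7]]
pointer s,y [ 0.11476748 -0.18090779] rel lip 0.10647024070631324 [[344.93537461 134.54411811]]
```

```bash
python3 - <<'E'
import cv2,numpy as np
a=cv2.imread("pics/o_s.png")[100:450,80:420];b=cv2.imread("pics/o_t.png")[150:350,120:470]
cv2.imwrite("pics/o_s2.png",cv2.resize(a,None,fx=1.7,fy=1.7));cv2.imwrite("pics/o_t2.png",cv2.resize(b,None,fx=2.2,fy=2.2))
E
```

```text
(no output)
```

View pics/o_s2.png

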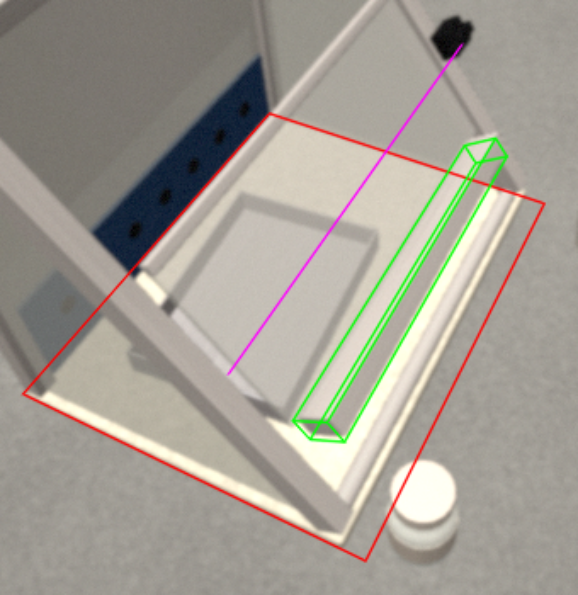

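View pics/o_t2.png

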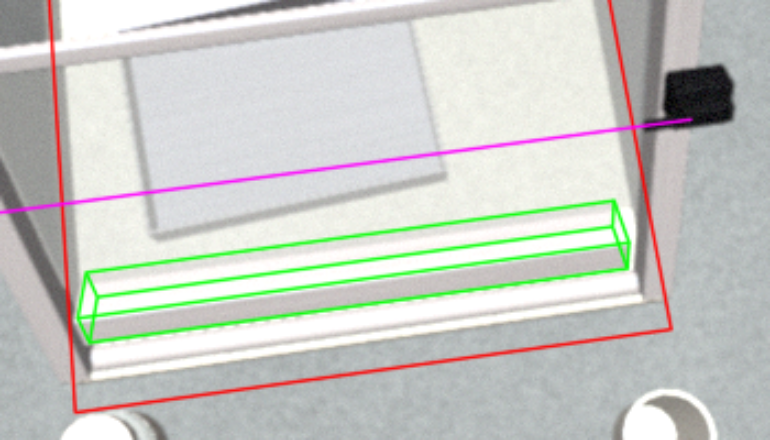

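```bash
python3 - <<'E'
s=open("fit.py").read()
s=s.replace("B=[(S,0,.22,281.4,420),(S,0,-.22,388.6,212.3),(S,.36,.22,103,332)]","B=[(S,0,1,281.4,420),(S,0,-1,388.6,212.3),(S,1,1,103,332)]\nF=[(160.8,320.8),(411.7,285)]")
s=s.replace("p,[x,y,0.003]","p,[p[4]+x*p[5],y*p[6],0.003]").replace("    # top","    for U,V in F: r.append([proj(T,hood2w(p,[p[4],(286-U)/125*.2,.003]))[0][1]-np.interp(proj(T,hood2w(p,[p[4],(286-U)/125*.2,.003]))[0][0],[160.8,411.7],[320.8,285]),0])\n    # top")
s=s.replace("[.6,0,0,0.01],loss='soft_l1',x_scale=[.1,.1,.1,.1]","[.52,0.04,0,0.01,0.02,.33,.22],loss='soft_l1'")
s=s.replace("(0,.22,0),(0,-.22,0),(.36,-.22,0),(.36,.22,0),(0,.22,0)","(p[4],p[6],0),(p[4],-p[6],0),(p[4]+p[5],-p[6],0),(p[4]+p[5],p[6],0),(p[4],p[6],0)")
open("fit.py","w").write(s)
E
python3 fit.py;python3 - <<'E'
import cv2,numpy as np
a=cv2.imread("pics/o_s.png")[100:450,80:420];b=cv2.imread("pics/o_t.png")[150:350,120:470]
cv2.imwrite("pics/o_s3.png",cv2.resize(a,None,fx=1.7,fy=1.7));cv2.imwrite("pics/o_t3.png",cv2.resize(b,None,fx=2.2,fy=2.2))
E
```

```text
[ 0.51771011  0.04871082 -0.0066942   0.01273861  0.02680343  0.3187958
  0.21707322] [[-0.5 -1.3]
 [ 0.6 -0.2]
 [ 0.7 -2.2]
 [ 0.7  0. ]
 [ 1.2  2.9]
 [-0.3  1.3]
 [ 4.1 -1.5]
 [-1.  -0.5]
 [-0.6  3.2]
 [-0.3  0.9]
 [ 0.2  0. ]
 [ 1.6  0. ]]
pointer s,y [ 0.11970365 -0.17978834] rel lip 0.10696503848941294 [[345.39489905 133.06375007]]
```

View pics/o_s3.png

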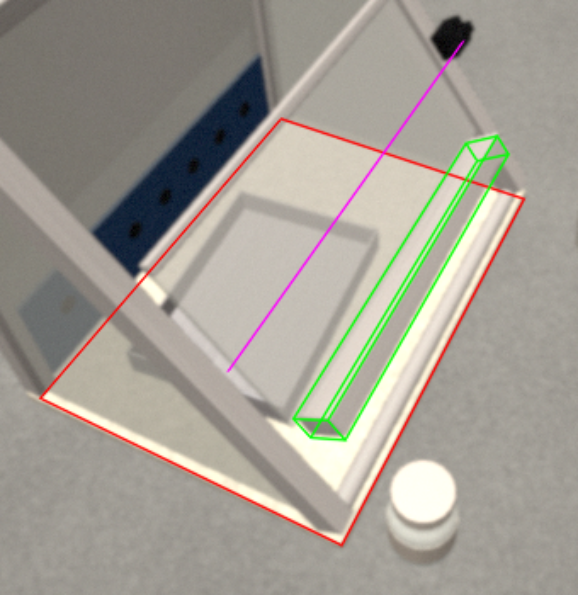

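View pics/o_t3.png

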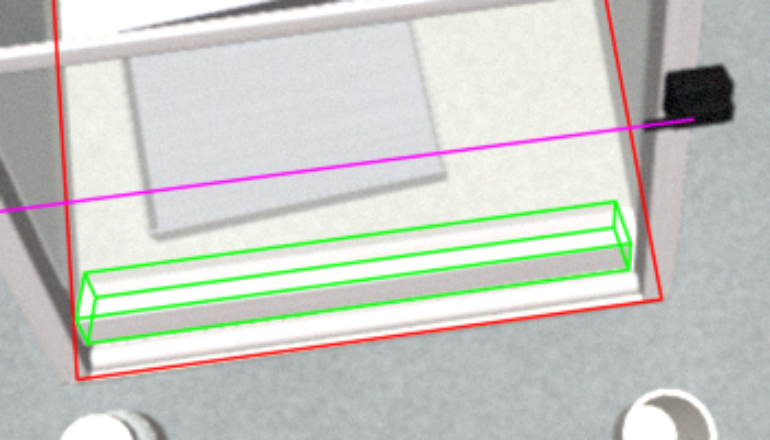

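```bash
cat >> h.py <<'E'
from scipy.spatial.transform import Rotation as R
def dh(th,d,a,al):
    c,s,ca,sa=np.cos(th),np.sin(th),np.cos(al),np.sin(al)
    return np.array([[c,-s*ca,s*sa,a*c],[s,c*ca,-c*sa,a*s],[0,sa,ca,d],[0,0,0,1]])
H=np.pi/2
DH=[(.267,0,-H),(0,0,H),(.293,.0525,H),(0,.0775,H),(.3425,0,H),(0,.076,-H),(.097,0,0)]
def fk(q,base=0,tool=.172):
    T=np.eye(4); T[:2,:2]=[[np.cos(base),-np.sin(base)],[np.sin(base),np.cos(base)]]
    for t,(d,a,al) in zip(q,DH): T=T@dh(t,d,a,al)
    T=T.copy(); T[:3,3]+=T[:3,2]*tool; return T
E
python3 - <<'E'
from h import *
s=read_state(); T=fk(s["joints"]);print(T.round(3)); print(np.hypot(*T[:2,3]),np.hypot(*s["ee_pos"][:2]),s["ee_pos"]); print(R.from_quat(s["orientation"]).as_matrix().round(3))
S=pickle.load(open("scene0.pkl","rb"));T=pickle.load(open("top0.pkl","rb"))
def ray(c,px,z):
    f=lambda v: proj(c,[v[0],v[1],z])[0]-px
    return least_squares(f,[.5,0]).x
print("jar",ray(T,(165,356),.085),ray(S,(328,389),.085)); print("beaker",ray(T,(424,348),.08),ray(S,(438,215),.08))
E
```

```text
[[ 0.411 -0.911 -0.046  0.205]
 [-0.904 -0.413  0.108 -0.49 ]
 [-0.118 -0.003 -0.993  0.202]
 [ 0.     0.     0.     1.   ]]
0.5309927431004893 0.5493761767751523 [0.2269208  0.50032103 0.24135916]
[[-0.911  0.413 -0.001]
 [ 0.413  0.911 -0.002]
 [-0.    -0.002 -1.   ]]
jar [0.48842176 0.22627881] [0.48989941 0.23128863]
beaker [ 0.4474117  -0.13809087] [ 0.44855689 -0.1329553 ]
```

Emit:
play_rows(
  commands=[
    [[-38, -32, 0, 0, 0, -3, 1], [-76, -64, 0, 0, 0, -6, 1], [-113, -97, 0, 0, 0, -9, 1], [-151, -129, 0, 0, 0, -12, 1], [-188, -161, 0, 0, 0, -15, 1], [-226, -194, 0, 0, 0, -18, 1], [-264, -226, 0, 0, 0, -20, 1], [-302, -258, 0, 0, 0, -22, 1], [-340, -290, 0, 0, 0, -24.4, 1], [-377, -323, 0, 0, 0, -24.4, 1], [-377, -323, 0, 0, 0, -24.4, 1], [-377, -323, 0, 0, 0, -24.4, 1]],
  ],
  newtons=30,
)

```text
t: 1.6
ee_pos: [0.4363, 0.0511, 0.2416]
orientation: [-0.0, 1.0, -0.001, -0.001]
contact_force: [-0.4, 1.1, 0.2]
opening: 0.001
```

```bash
python3 - <<'E'
from h import *
s=read_state(); print(s["joints"].round(3),s["ee_pos"].round(4),R.from_quat(s["orientation"]).as_matrix().round(3).tolist(),s["opening"],s["t"])
E
```

```text
[-0.535  0.082  0.409  1.801 -0.033  1.267  1.453] [0.4363 0.0511 0.2416] [[-1.0, -0.0, -0.002], [-0.0, 1.0, -0.001], [0.002, -0.001, -1.0]] 0.000594748767382932 1.6
```

Emit:
play_rows(
  commands=[
    [[0, 0, 0, 0, -5, 0, 1], [0, 0, 0, 0, -10, 0, 1], [0, 0, 0, 0, -15, 0, 1], [0, 0, 0, 0, -20, 0, 1], [0, 0, 0, 0, -25, 0, 1], [0, 0, 0, 0, -28, 0, 1], [0, 0, 0, 0, -28, 0, 1]],
  ],
)

```text
t: 2.48
ee_pos: [0.4346, 0.0526, 0.2408]
orientation: [-0.002, 0.971, -0.0, 0.24]
contact_force: [0.4, 0.0, -0.2]
opening: -0.003
```

```bash
python3 - <<'E'
from h import *
s=read_state(); print(s["joints"].round(3),s["ee_pos"].round(4),R.from_quat(s["orientation"]).as_matrix().round(3).tolist(),s["opening"],s["t"])
E
```

```text
[-0.553 -0.263  0.24   2.202  0.3    0.75   1.095] [0.4346 0.0526 0.2408] [[-0.885, -0.004, 0.466], [-0.005, 1.0, 0.001], [-0.466, -0.002, -0.885]] -0.0031078233066653424 2.475
```

Emit:
play_rows(
  commands=[
    [[-1, 0, 20, 0, -2, 0, 1], [-2, 0, 40, 0, -4, 0, 1], [-4, 0, 65, 0, -6, 0, 1], [-6, 0, 90, 0, -8, 0, 1], [-7, 0, 120, 0, -10, 0, 1], [-7, 0, 120, 0, -12, 0, 1], [-7, 0, 120, 0, -12, 0, 1]],
  ],
)

```text
t: 3.35
ee_pos: [0.497, 0.0511, 0.1413]
orientation: [-0.001, 0.941, -0.004, 0.338]
contact_force: [-0.3, 0.0, 0.7]
opening: -0.004
```

```bash
python3 - <<'E'
from h import *
s=read_state(); print(s["joints"].round(3),s["ee_pos"].round(4),R.from_quat(s["orientation"]).as_matrix().round(3).tolist(),s["opening"],s["t"])
E
```

```text
[-0.991 -0.045  0.732  2.435  1.257  0.204  0.142] [0.497  0.0511 0.1413] [[-0.771, 0.001, 0.637], [-0.005, 1.0, -0.007], [-0.637, -0.008, -0.771]] -0.003997684090063264 3.35
```

Emit:
play_rows(
  commands=[
    [[2, 0, 8, 0, 0, 0, 1], [3, 0, 17, 0, 0, 0, 1], [5, 0, 25, 0, 0, 0, 1], [6, 0, 34, 0, 0, 0, 1], [8, 0, 42, 0, 0, 0, 1], [8, 0, 42, 0, 0, 0, 1]],
  ],
)

```text
t: 4.1
ee_pos: [0.4969, 0.0496, 0.1289]
orientation: [0.001, 0.941, -0.008, 0.339]
contact_force: [-0.4, 0.7, -0.5]
opening: 0.003
```

```bash
python3 - <<'E'
from h import *
s=read_state(); print(s["joints"].round(3),s["ee_pos"].round(4),R.from_quat(s["orientation"]).as_matrix().round(3).tolist(),s["opening"],s["t"])
for n in("scene","top"):
    c=camera(n); cv2.imwrite(f"pics/{n}1.png",c["image"])
E
```

```text
[-1.54  -0.04   1.298  2.459  1.498  0.199 -0.086] [0.4969 0.0496 0.1289] [[-0.77, 0.008, 0.637], [-0.003, 1.0, -0.015], [-0.637, -0.013, -0.77]] 0.002600494860617325 4.1
```

View pics/scene1.png

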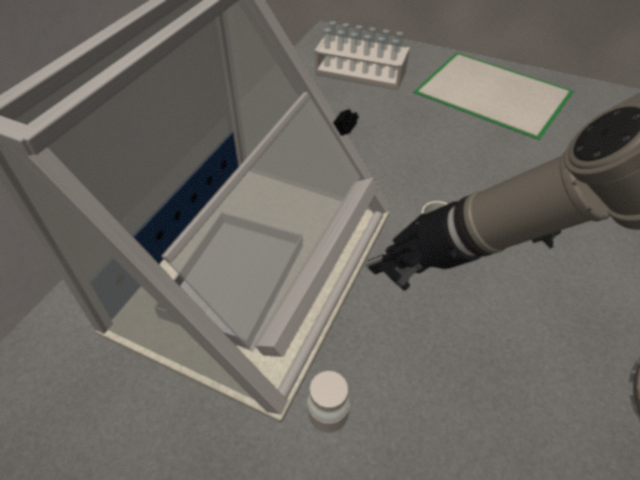

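```bash
cat >> h.py <<'E'
def rot(ax,t): return R.from_euler(ax,t).as_matrix()
def FK(q,P,s=(-1,1,-1,1,-1,1,-1)):
    h,a,b,c,e1,e2,w=P[:7]
    q=np.array(q)*s; M=rot('z',q[0]); p=np.array([0,0,h])
    M=M@rot('y',q[1])@rot('z',q[2]); p=p+M@[e1,0,a]
    M=M@rot('y',q[3]); p=p+M@[e2,0,0]; M=M@rot('z',q[4]); p=p+M@[0,0,b]
    M=M@rot('y',q[5]); p=p+M@[w,0,0]; M=M@rot('z',q[6]); p=p+M@[0,0,c]
    return p,M
E
cat > data.py <<'E'
D=[([-1.187,.3117,.014,1.513,-.0044,1.319,-.0272],[.2269,.5002,.2412],[.21127,.97743,-.00118,-.0002]),
([-0.535,0.082,0.409,1.801,-0.033,1.267,1.453],[0.4363,0.0511,0.2416],[0,1,-.001,-.001]),
([-0.553,-0.263,0.24,2.202,0.3,0.75,1.095],[0.4346,0.0526,0.2408],[-.002,.971,0,.24]),
([-0.991,-0.045,0.732,2.435,1.257,0.204,0.142],[0.497,0.0511,0.1413],[-.001,.941,-.004,.338]),
([-1.54,-0.04,1.298,2.459,1.498,0.199,-0.086],[0.4969,0.0496,0.1289],[.001,.941,-.008,.339])]
E
python3 - <<'E'
from h import *
from data import D
import itertools
best=[]
for s3,s5,s7 in itertools.product((1,-1),repeat=3):
    s=(-1,1,s3,1,s5,1,s7)
    Rs=[R.from_quat(d[2]).as_matrix() for d in D]
    Ms=[FK(d[0],np.zeros(7),s)[1] for d in D]
    # tool offset rotation about z
    best.append((sum(np.linalg.norm(m[:,2]-r[:,2]) for m,r in zip(Ms,Rs)),s,[np.degrees(R.from_matrix(m.T@r).as_euler('zyx')).round(1).tolist() for m,r in zip(Ms,Rs)]))
best.sort(key=lambda b:b[0])
for b in best[:3]: print(b)
s=best[0][1]
f=lambda P: np.concatenate([FK(d[0],P,s)[0]-d[1] for d in D])
r=least_squares(f,[.3,.4,.4,.3,0,0,0]); print(r.x.round(4),(r.fun*1000).round(1))
E
```

```text
(np.float64(0.004173228588307333), (-1, 1, -1, 1, -1, 1, 1), [[93.1, 0.0, -0.0], [-76.5, -0.0, 0.0], [-35.4, 0.0, -0.1], [73.7, 0.0, -0.1], [99.9, 0.0, -0.0]])
(np.float64(0.004173228588307333), (-1, 1, -1, 1, -1, 1, -1), [[90.0, 0.0, 0.0], [90.0, 0.0, -0.0], [90.0, -0.1, 0.0], [90.0, 0.0, -0.1], [90.0, 0.0, -0.0]])
(np.float64(1.2533771657111983), (-1, 1, -1, 1, 1, 1, 1), [[93.3, 0.0, -0.5], [-75.4, 3.5, -0.4], [-59.7, -22.4, 6.1], [-68.8, -21.9, 4.2], [-70.9, -22.5, 3.8]])
[0.2606 0.4827 0.4255 0.3704 0.001  0.0015 0.0077] [-14.8   9.4  -0.1  -6.8  15.1   0.3  -1.9  12.1  -1.9   1.1   3.5   0.4
   0.   -4.7   1.3]
```

```bash
cat >> h.py <<'E'
SG=(-1,1,-1,1,-1,1,-1)
def FK2(q,P):
    h,a,b,c,y1,y2,y3=P[:7]
    q=np.array(q)*SG; M=rot('z',q[0]); p=np.array([0,0,h])
    M=M@rot('y',q[1]); p=p+M@[0,y1,0]; M=M@rot('z',q[2]); p=p+M@[0,0,a]
    M=M@rot('y',q[3]); p=p+M@[0,y2,0]; M=M@rot('z',q[4]); p=p+M@[0,0,b]
    M=M@rot('y',q[5]); p=p+M@[P[7],y3,0]; M=M@rot('z',q[6]); p=p+M@[0,0,c]
    return p,M@rot('z',H)
E
python3 - <<'E'
from h import *
from data import D
f=lambda P: np.concatenate([FK2(d[0],np.r_[P[:5],0,0,0])[0]-d[1] for d in D])
for m in ([1,0,0,0],[1,0,0,1],[1,1,0,1],[1,0,1,1],[1,1,1,0],[1,1,1,1]):
    m=np.array(m)
    f=lambda P: np.concatenate([np.concatenate([FK2(d[0],np.r_[P[:4],P[4:]*m])[0]-d[1] for d in D]),.01*(P-[.3,.4,.4,.3,0,0,0,0])])
    r=least_squares(f,[.3,.4,.4,.3,0,0,0,0]); print(m,r.x.round(4),(r.fun*1000)[:15].round(1))
E
```

```text
[1 0 0 0] [ 0.2483  0.4735  0.4172  0.353  -0.017   0.      0.      0.    ] [-0.4 -0.4  0.   0.4  0.   0.2 -0.6 -0.3 -0.3  0.   0.7  0.   0.5  1.6
  0. ]
[1 0 0 1] [ 0.2489  0.473   0.4181  0.3526 -0.0168  0.      0.      0.0008] [-0.6 -0.4  0.4  0.4  0.2  0.5 -0.7 -0.2 -0.5  0.1  0.2 -0.2  0.7  0.9
 -0.1]
[1 1 0 1] [ 2.501e-01  4.731e-01  4.175e-01  3.544e-01 -1.490e-02 -2.000e-03
  0.000e+00 -2.000e-04] [-0.3  0.  -0.   0.2 -0.1  0.2  0.1 -0.2 -0.3 -0.1  0.2  0.1  0.  -0.1
  0. ]
[1 0 1 1] [ 0.2494  0.4711  0.4205  0.3505 -0.0141  0.     -0.0029  0.0022] [-0.4 -0.1  0.5  0.1 -0.3  0.4 -0.5 -0.  -0.8  0.1  0.5 -0.2  0.4  0.5
  0.1]
[1 1 1 0] [ 2.501e-01  4.729e-01  4.178e-01  3.541e-01 -1.480e-02 -1.900e-03
 -3.000e-04  0.000e+00] [-0.3  0.   0.   0.1 -0.2  0.2  0.1 -0.2 -0.3 -0.1  0.2  0.1  0.  -0.1
  0. ]
[1 1 1 1] [ 2.501e-01  4.733e-01  4.172e-01  3.547e-01 -1.510e-02 -2.100e-03
  3.000e-04 -4.000e-04] [-0.3  0.  -0.1  0.2 -0.1  0.2  0.1 -0.2 -0.2 -0.1  0.1  0.1  0.  -0.
  0. ]
```

```bash
cat >> h.py <<'E'
PK=[.2501,.4733,.4172,.3547,-.0151,-.0021,.0003,-.0004]
LO=np.array([-2.7,-.3,-1.27,.12,-1.44,.2,-3.05]);HI=np.array([2.7,1.91,1.3,2.57,4.58,2.03,3.05])
def tool(tilt,yaw=0,roll=0):
    # tool y=+world y, x=-world x, z down; tilt forward
    M=R.from_euler('z',yaw,degrees=True).as_matrix()@np.array([[-1,0,0],[0,1,0],[0,0,-1.]])@R.from_euler('y',-tilt,degrees=True).as_matrix()@R.from_euler('z',roll,degrees=True).as_matrix()
    return M
def IK(p,M,q0):
    f=lambda q:(lambda a:np.r_[(a[0]-p)*10,(R.from_matrix(a[1].T@M).as_rotvec())*3,.003*(q-q0)])(FK2(q,PK))
    r=least_squares(f,np.clip(q0,LO+1e-3,HI-1e-3),bounds=(LO,HI)); return r.x,np.abs(f(r.x)[:6]).max()
E
cat > plan.py <<'E'
from h import *
p=np.load("p.npy")
def pts(tilt,ins=.018,half=.011):
    t=np.radians(tilt); d=np.array([np.sin(t),0,-np.cos(t)]); e=np.array([np.cos(t),0,np.sin(t)])
    E=hood2w(p,lip(p[3],0,-.012,0))[0]
    c=E-e*half+d*(ins-.011)
    return c-.025*u,c,c+.11*u
if __name__=="__main__":
  q0s=[np.array([-.55,-.2,.25,2.2,.3,.5,1.1]),np.array([-.1,-.0,0,2.2,0,.4,1.5]),np.array([-.1,.2,0,2.2,3.1,.5,-1.5]),np.array([-.1,.2,0,2.2,3.1,.5,1.5])]
  for tilt in (20,25,30,35,40,50):
    for k,q0 in enumerate(q0s):
        out=[]
        for P in pts(tilt): q,e=IK(P,tool(tilt),q0); out.append((round(e,3),q.round(2).tolist()))
        print(tilt,k,[o[0] for o in out],out[0][1],out[2][1])
E
python3 plan.py
```

```text
20 0 [np.float64(0.0), np.float64(0.0), np.float64(0.0)] [-0.26, 0.28, 0.12, 2.11, 0.05, 0.41, 1.38] [-0.29, 0.26, 0.19, 1.8, -0.02, 0.74, 1.47]
20 1 [np.float64(0.0), np.float64(0.0), np.float64(0.0)] [-0.22, 0.28, 0.07, 2.11, 0.08, 0.41, 1.35] [-0.16, 0.26, 0.03, 1.79, 0.05, 0.74, 1.41]
20 2 [np.float64(0.0), np.float64(0.0), np.float64(0.0)] [0.81, 0.64, -1.27, 2.08, 1.12, 0.8, 0.48] [0.77, 0.58, -1.27, 1.76, 0.84, 0.98, 0.8]
20 3 [np.float64(0.0), np.float64(0.0), np.float64(0.0)] [0.54, 0.4, -0.83, 2.08, 0.75, 0.55, 0.76] [0.59, 0.41, -0.93, 1.77, 0.56, 0.84, 1.01]
25 0 [np.float64(0.0), np.float64(0.0), np.float64(0.0)] [-0.28, 0.25, 0.13, 2.19, 0.13, 0.27, 1.29] [-0.31, 0.22, 0.2, 1.88, 0.02, 0.61, 1.43]
25 1 [np.float64(0.0), np.float64(0.0), np.float64(0.0)] [-0.29, 0.25, 0.14, 2.19, 0.13, 0.27, 1.29] [-0.17, 0.22, 0.04, 1.88, 0.09, 0.61, 1.37]
25 2 [np.float64(0.0), np.float64(0.0), np.float64(0.0)] [0.82, 0.59, -1.24, 2.15, 1.25, 0.69, 0.34] [0.81, 0.53, -1.27, 1.85, 0.89, 0.86, 0.74]
25 3 [np.float64(0.0), np.float64(0.0), np.float64(0.0)] [0.45, 0.34, -0.72, 2.16, 0.85, 
[... 1664 characters left out ...]
loat64(0.0), np.float64(0.0)] [0.32, 0.31, -0.59, 2.38, 2.18, 0.36, -0.72] [0.32, 0.19, -0.53, 2.1, 0.87, 0.27, 0.62]
50 0 [np.float64(0.0), np.float64(0.0), np.float64(0.0)] [0.53, 0.51, -0.88, 2.5, 2.46, 0.78, -0.91] [0.25, 0.19, -0.48, 2.25, 2.13, 0.27, -0.66]
50 1 [np.float64(0.0), np.float64(0.0), np.float64(0.0)] [0.77, 0.75, -1.23, 2.49, 2.32, 0.99, -0.61] [0.59, 0.25, -0.87, 2.24, 2.01, 0.36, -0.48]
50 2 [np.float64(0.0), np.float64(0.0), np.float64(0.0)] [-0.25, 0.34, 0.01, 2.52, 2.82, 0.61, -1.46] [-0.19, 0.16, -0.0, 2.26, 2.34, 0.2, -0.9]
50 3 [np.float64(0.0), np.float64(0.0), np.float64(0.0)] [0.49, 0.49, -0.84, 2.5, 2.48, 0.76, -0.95] [0.2, 0.18, -0.43, 2.25, 2.15, 0.26, -0.68]
```

Emit:
play_rows(
  commands=[
    [[-2, 0, -20, 0, 4, 0, 1], [-4, 0, -40, 0, 8, 0, 1], [-6, 0, -60, 0, 12, 0, 1], [-9, 0, -85, 0, 14.6, 0, 1], [-9, 0, -85, 0, 14.6, 0, 1], [-9, 0, -85, 0, 14.6, 0, 1]],
  ],
)

```text
t: 4.95
ee_pos: [0.4493, 0.0497, 0.1992]
orientation: [0.003, 0.976, -0.008, 0.216]
contact_force: [0.3, 0.2, -0.2]
opening: 0.002
```

```bash
cat >> h.py <<'E'
def st():
    s=read_state(); M=R.from_quat(s["orientation"]).as_matrix(); print("t",s["t"],"q",s["joints"].round(3),"p",s["ee_pos"].round(4),"z",M[:,2].round(3),"y",M[:,1].round(3),"F",s["contact_force"].round(2)); return s,M
def delta(p,Mt):
    s,M=st(); print("d mm",(M.T@(np.array(p)-s["ee_pos"])*1000).round(1),"rot",R.from_matrix(M.T@Mt).as_rotvec(degrees=True).round(1))
E
python3 - <<'E'
from h import *
from plan import pts
a,b,c=pts(25,.020); print(a,b,c)
delta([a[0],.05,a[2]],tool(25))
E
```

```text
[0.53662707 0.04844691 0.0663195 ] [0.55096707 0.04844691 0.0867995 ] [0.61406307 0.04844691 0.1769115 ]
t 4.95 q [-1.282 -0.29   0.879  2.224  0.581  0.774  0.83 ] p [0.4493 0.0497 0.1992] z [ 0.422 -0.016 -0.907] y [ 0.01   1.    -0.014] F [ 0.27  0.24 -0.16]
d mm [-23.1   3.  157.3] rot [-0.9 -0.1 -0.2]
```

Emit:
play_rows(
  commands=[
    [[-3, 0, 20, 0, 0, 0, 1], [-6, 1, 40, 0, 0, 0, 1], [-9, 1, 60, 0, 0, 0, 1], [-12, 2, 80, -0.5, 0, 0, 1], [-15, 2, 100, -0.9, 0, 0, 1], [-18, 3, 120, -0.9, 0, 0, 1], [-21, 3, 140, -0.9, 0, 0, 1], [-23, 3, 157, -0.9, 0, 0, 1], [-23, 3, 157, -0.9, 0, 0, 1], [-23, 3, 157, -0.9, 0, 0, 1]],
  ],
)

```text
t: 6.2
ee_pos: [0.5358, 0.0497, 0.0666]
orientation: [0.002, 0.976, -0.0, 0.216]
contact_force: [-0.1, -0.0, 0.0]
opening: 0.0
```

```bash
python3 - <<'E'
from h import *
from plan import pts
a,b,c=pts(25,.020)
delta([b[0],.05,b[2]],tool(25))
for n in("scene","top"):
    c=camera(n); cv2.imwrite(f"pics/{n}2.png",np.clip(c["image"]*1.5,0,255).astype(np.uint8))
E
```

```text
t 6.2 q [-0.844  0.326  0.792  2.207 -0.598  0.313  1.974] p [0.5358 0.0497 0.0666] z [ 0.421 -0.001 -0.907] y [ 0.003  1.    -0.   ] F [-0.14 -0.    0.05]
d mm [-22.3   0.4 -11.9] rot [-0.1 -0.1 -0.2]
```

View pics/scene2.png

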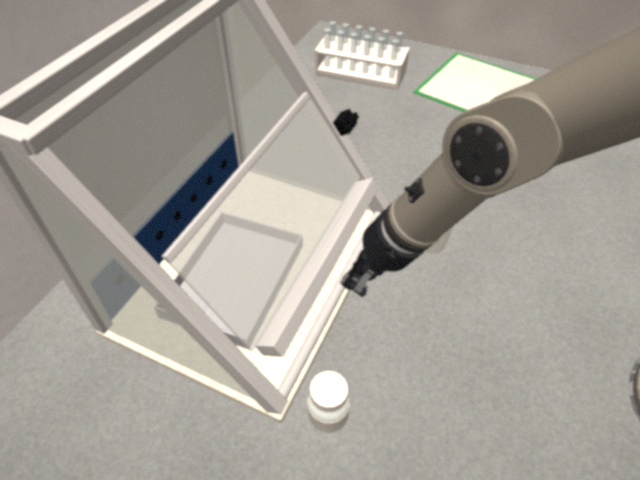

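View pics/top2.png

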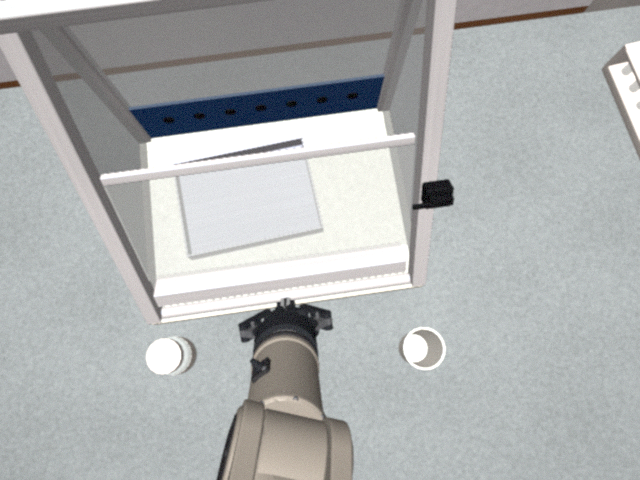

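Emit:
play_rows(
  commands=[
    [[-4, 0, -2, 0, 0, 0, 1], [-9, 0, -5, 0, 0, 0, 1], [-13, 0, -7.5, 0, 0, 0, 1], [-17, 0, -10, 0, 0, 0, 1], [-21, 0, -12, 0, 0, 0, 1], [-24, 0, -14, 0, 0, 0, 1], [-27, 0, -15.5, 0, 0, 0, 1], [-30, 0, -17.5, 0, 0, 0, 1], [-30, 0, -17.5, 0, 0, 0, 1]],
  ],
)

```text
t: 7.42
ee_pos: [0.5549, 0.0502, 0.095]
orientation: [0.001, 0.977, 0.0, 0.215]
contact_force: [-5.8, -0.6, -0.1]
opening: 0.001
```

```bash
python3 - <<'E'
from h import *
st()
c=camera("top"); cv2.imwrite(f"pics/top3.png",cv2.resize(np.clip(c["image"]*1.5,0,255).astype(np.uint8)[170:340,140:470],None,fx=2.4,fy=2.4,interpolation=2))
E
```

```text
t 7.425 q [-0.903  0.32   0.877  2.135 -0.527  0.406  1.91 ] p [0.5549 0.0502 0.095 ] z [ 0.42  -0.    -0.907] y [0.002 1.    0.001] F [-5.83 -0.59 -0.06]
```

View pics/top3.png

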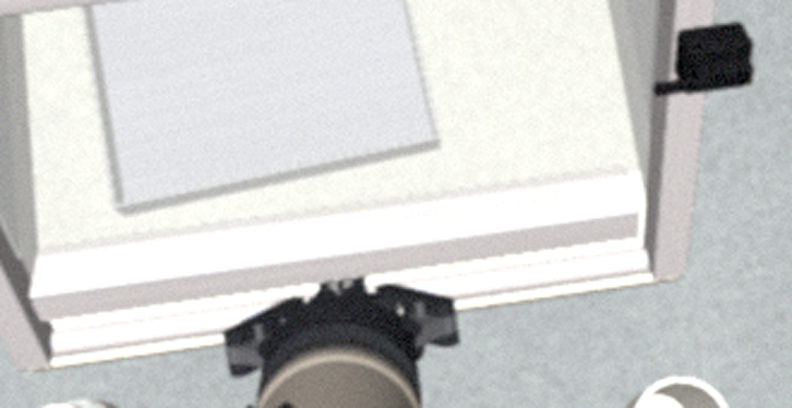

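Emit:
play_rows(
  commands=[
    [[-3.5, 0, -2, 0, 0, 0, 1], [-6.9, 0, -4, 0, 0, 0, 1], [-10.4, 0, -6, 0, 0, 0, 1], [-13.8, 0, -8, 0, 0, 0, 1], [-17.3, 0, -10, 0, 0, 0, 1], [-20.8, 0, -12, 0, 0, 0, 1], [-24.2, 0, -14, 0, 0, 0, 1], [-27.7, 0, -16, 0, 0, 0, 1], [-31.1, 0, -18, 0, 0, 0, 1], [-34.6, 0, -20, 0, 0, 0, 1], [-38.1, 0, -22, 0, 0, 0, 1], [-41.5, 0, -24, 0, 0, 0, 1], [-45, 0, -26, 0, 0, 0, 1], [-48.4, 0, -28, 0, 0, 0, 1], [-51.9, 0, -30, 0, 0, 0, 1], [-55.4, 0, -32, 0, 0, 0, 1], [-58.8, 0, -34, 0, 0, 0, 1], [-62.3, 0, -36, 0, 0, 0, 1], [-65.7, 0, -38, 0, 0, 0, 1], [-69.2, 0, -40, 0, 0, 0, 1]],
  ],
)

```text
t: 9.98
ee_pos: [0.6005, 0.0501, 0.1604]
orientation: [0.001, 0.977, 0.0, 0.215]
contact_force: [-6.0, 0.5, -1.6]
opening: 0.003
```

```bash
python3 - <<'E'
from h import *
st()
for n in("scene","top"):
    c=camera(n); pickle.dump(c,open(n+"4.pkl","wb")); cv2.imwrite(f"pics/{n}4.png",np.clip(c["image"]*1.5,0,255).astype(np.uint8))
im=cv2.imread("pics/top4.png"); cv2.imwrite("pics/top4z.png",cv2.resize(im[140:290,340:480],None,fx=4,fy=4,interpolation=2))
E
```

```text
t 9.975 q [-0.941  0.322  0.97   1.953 -0.437  0.601  1.827] p [0.6005 0.0501 0.1604] z [ 0.419  0.    -0.908] y [0.002 1.    0.001] F [-5.99  0.49 -1.58]
```

View pics/top4.png

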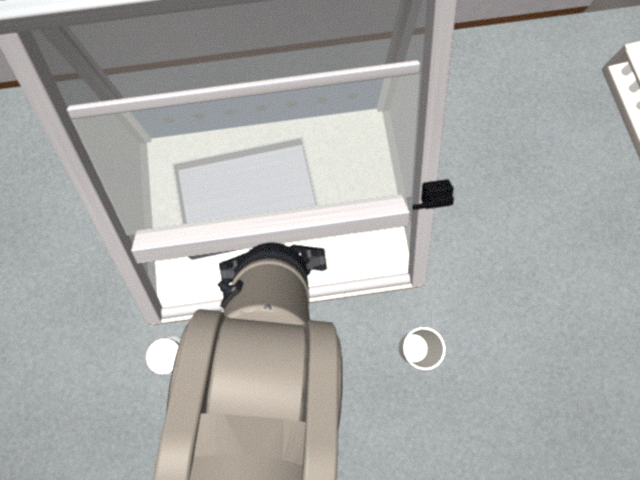

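View pics/top4z.png

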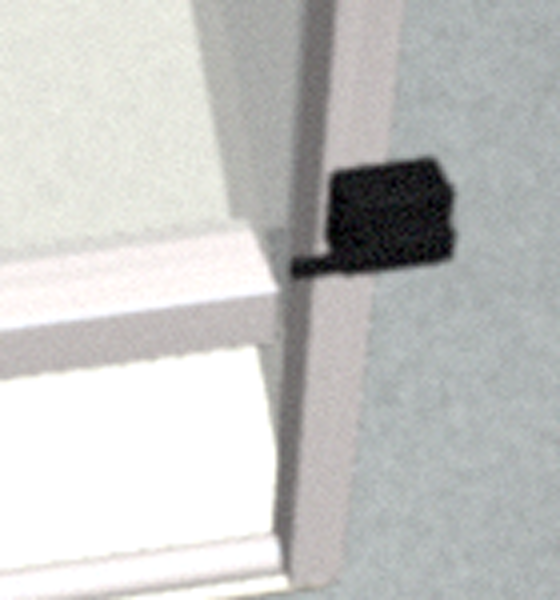

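View pics/scene4.png

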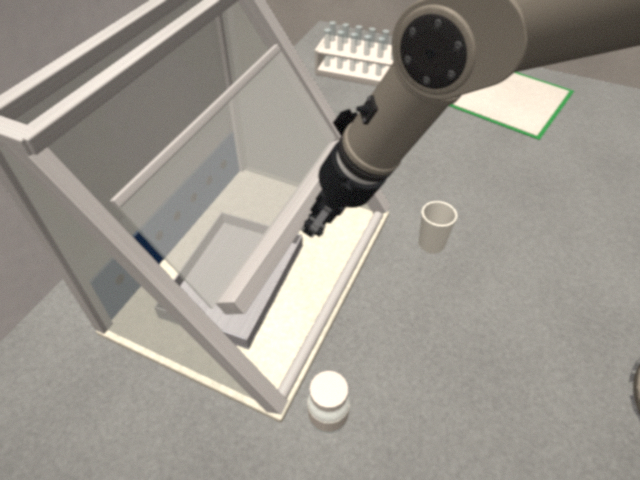

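```bash
cat > m.py <<'E'
from h import *
p=np.load("p.npy")
def s_of(c,px,a):
    q=least_squares(lambda v: proj(c,hood2w(p,lip(v[0],v[1],a,0)))[0]-px,[.1,-.17]); return q.x.round(4)
E
python3 - <<'E'
from m import *
T=pickle.load(open("top4.pkl","rb"))
z=lambda x,y:np.array([340+x/4-.375,140+y/4-.375])
print(s_of(T,z(275,292),.012),s_of(T,z(272,343),-.012))
print("ptr bottom",s_of(T,z(293,279),-.003),"ptr mid", s_of(T,z(293,272.5),0), "ptr top",s_of(T,z(293,258),.003))
im=T["image"][195:215,405:430].mean(2).astype(int); print(im)
E
```

```text
[ 0.0989 -0.1745] [ 0.1014 -0.1747]
ptr bottom [ 0.1183 -0.18  ] ptr mid [ 0.1179 -0.1798] ptr top [ 0.1208 -0.1795]
[[119 117 113 114 111 110 101  91  87  76  78  72  73  78  94 104  69  22
    4   1  18  14  15  12  19]
 [113 113 110 108 105 104 101  91  84  78  77  75  74  81  95  99  67  25
    9   5  18  12  12   6  16]
 [114 105 101  97  93  88  95  84  78  75  80  78  74  82  96  99  57  16
    0   5  13   0  10   2   9]
 [112 103  92  92  92  89  91  86  76  78  74  72  76  84 101  96  58  16
    3   5   0  15  10  17  18]
 [115 100  92  88  92  92  92  88  78  75  78  76  76  83 104 100  62  19
   10   9  17  15  12   4  16]
 [115 110  94  89  94  90  92  90  81  75  77  72  77  87 102 112  76  36
    6   7   8  10  22   7   0]
 [118 110 101  94  97  96  94  86  76  76  78  80  75  95 113 121 100  48
   15  11   7  17  15  14   5]
 [126 110 104  98  92  92  95  85  76  76  74  77  75  94 106 118  97  58
   25  13  19  10  13  17  23]
 [140 120 100  90  90  95  91  82  76  69  64  71  70  80  89  84  67  39
   19  18  15  18  17  15  24]
 [152 128 104  88  98  91  87  80  50 
[... 417 characters left out ...]
26  22  22  19  24  31  46  52  59  66
   76  80  72  59  55  65  77]
 [171 171 152 121  92  90  86  68  45  36  46  49  51  68  87  94 104 112
  117 115 114 101  98 109 120]
 [169 168 163 139 102  91  87  71  64  67  75  69  75  97 119 121 126 125
  133 129 129 125 124 125 128]
 [170 171 171 156 123  98  87  83  71  75  75  78  87 103 124 130 127 127
  127 129 128 129 133 127 127]
 [170 168 167 159 130 102  86  77  71  77  75  77  85 111 122 128 129 129
  126 127 129 126 128 128 126]
 [150 147 144 132 113  94  85  83  76  77  75  79  91 114 126 128 128 130
  126 128 128 130 127 131 127]
 [127 128 130 121 103  93  86  80  78  74  76  78  94 117 122 127 132 128
  128 127 130 126 130 130 125]]
```

Emit:
play_rows(
  commands=[
    [[-3, 0, -1.7, 0, 0, 0, 1], [-6, 0, -3.5, 0, 0, 0, 1], [-9, 0, -5.2, 0, 0, 0, 1], [-12, 0, -6.9, 0, 0, 0, 1], [-14, 0, -8.1, 0, 0, 0, 1], [-15.6, 0, -9, 0, 0, 0, 1], [-15.6, 0, -9, 0, 0, 0, 1], [-15.6, 0, -9, 0, 0, 0, 1]],
  ],
)

```text
t: 11.08
ee_pos: [0.6118, 0.0501, 0.1763]
orientation: [0.001, 0.977, 0.001, 0.215]
contact_force: [-4.8, -0.1, -0.5]
opening: -0.001
```

```bash
python3 - <<'E'
from h import *
st()
for n in("scene","top"):
    c=camera(n); pickle.dump(c,open(n+"5.pkl","wb")); cv2.imwrite(f"pics/{n}5.png",np.clip(c["image"]*1.5,0,255).astype(np.uint8))
im=cv2.imread("pics/top5.png"); cv2.imwrite("pics/top5z.png",cv2.resize(im[160:250,370:470],None,fx=6,fy=6,interpolation=2))
E
```

```text
t 11.075 q [-0.937  0.326  0.979  1.907 -0.427  0.643  1.817] p [0.6118 0.0501 0.1763] z [ 0.421  0.001 -0.907] y [0.002 1.    0.002] F [-4.78 -0.13 -0.52]
```

View pics/top5z.png

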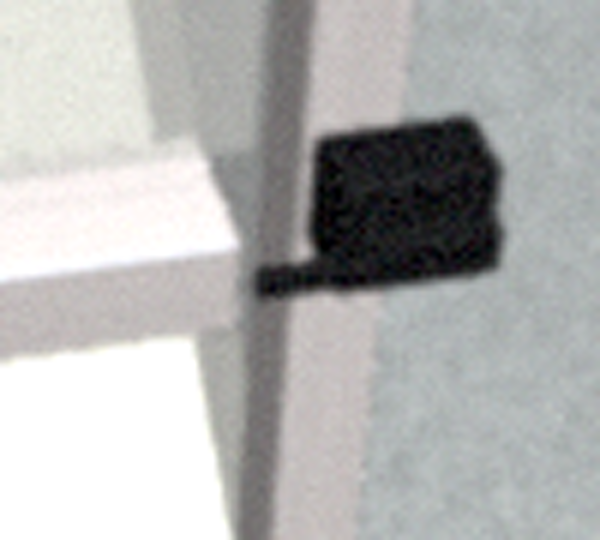

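Emit:
play_rows(
  commands=[
    [[2, 0, 1.2, 0, 0, 0, 1], [5, 0, 3, 0, 0, 0, 1], [9, 0, 5.2, 0, 0, 0, 1], [14, 0, 8, 0, 0, 0, 1], [18, 0, 10, 0, 0, 0, 1], [32, 0, 4, 0, 0, 0, 1], [50, 0, -5, 0, 0, 0, 1], [70, 0, -14, 0, 0, 0, 1], [90, 0, -23, 0, 0, 0, 1], [110, 0, -40, 0, 0, 0, 1], [125, 0, -60, 0, 0, 0, 1], [125, 0, -60, 0, 0, 0, 1], [125, 0, -60, 0, 0, 0, 1]],
  ],
)

```text
t: 12.8
ee_pos: [0.4729, 0.051, 0.1783]
orientation: [0.001, 0.976, 0.002, 0.216]
contact_force: [0.2, -0.1, -0.2]
opening: -0.001
```

```bash
python3 - <<'E'
from h import *
st()
for n in("scene","top"):
    c=camera(n); pickle.dump(c,open(n+"6.pkl","wb")); cv2.imwrite(f"pics/{n}6.png",np.clip(c["image"]*1.5,0,255).astype(np.uint8))
im=cv2.imread("pics/top6.png"); cv2.imwrite("pics/top6z.png",cv2.resize(im[160:250,370:470],None,fx=6,fy=6,interpolation=2))
E
```

```text
t 12.8 q [-1.38  -0.206  1.069  2.217  0.496  0.653  0.946] p [0.4729 0.051  0.1783] z [ 0.421  0.004 -0.907] y [0.001 1.    0.005] F [ 0.23 -0.15 -0.24]
```

View pics/top6z.png

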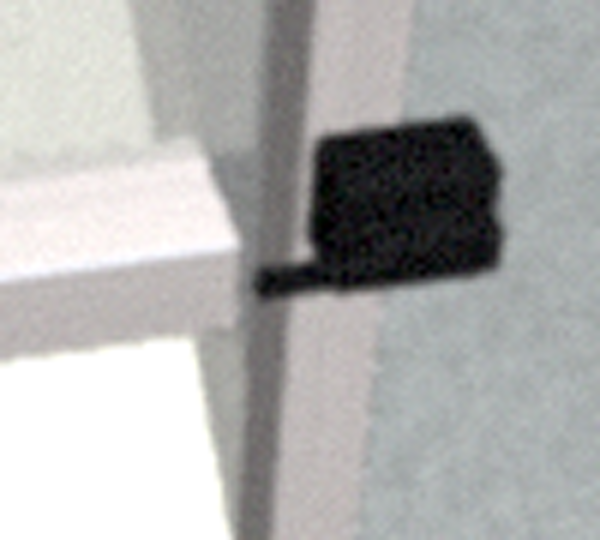

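View pics/scene6.png

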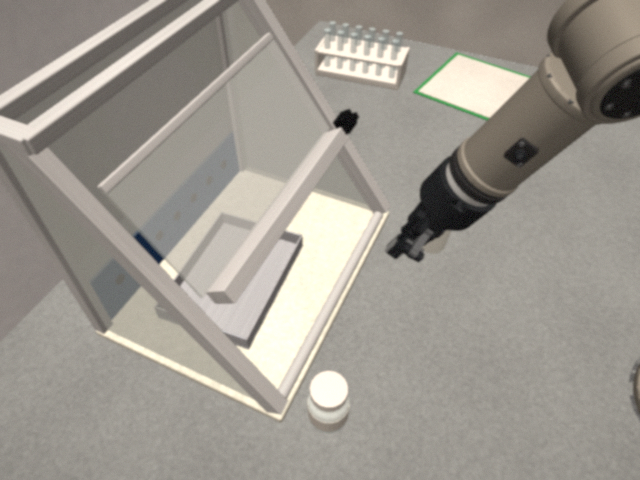

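View pics/top6.png

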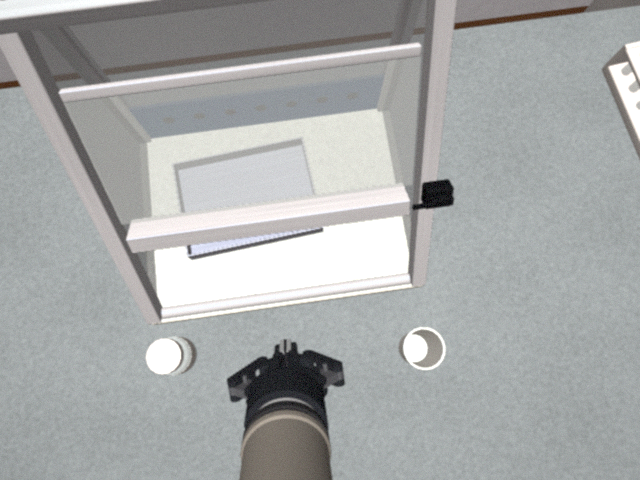

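The lip stayed put after release. In the 6x zoom its right end spans rows 246–322, with the tongue at rows 266–298. The jar at (165,356), the beaker at (424,348), the tray and the clip are at the same pixels as at the start. The hand is clear of everything.

```bash
python3 -c "
from h import *
print(sign_off())"
```

```text
the job is handed in; nothing more can be done
None
```

I pushed the sash up its slope with closed fingertips under the middle of the lip, then drew the hand down and away, and handed the job in at about 12.8 s of the 40 s allowed. The push covered about 107 mm at roughly 30 mm/s, and the wrist read about 5–6 N.

- **Alignment:** in the last top picture, taken after the hand was clear, the middle of the lip is 0 to 2 mm above the middle of the pointer's tongue, against the 8 mm allowed. The range depends on how the tongue's outer face is read. The lip had not moved between the pictures before and after release.
- **Leave-alone items:** the clip, jar, beaker and tray are at the same pixels as at the start.
- **Robot clear:** the wrist force was about 0.3 N, so nothing is being touched.

**What went wrong or disagreed:**
- **Steeper tilt given up:** I first tried to tilt the tool 40° forward, but joints 3 and 6 reached their limits. I backed out and used 25° instead.
- **Hood fit:** my fit of the hood's position was off by up to 4 pixels in the scene view, so the final alignment relies on comparing lip and tongue directly in the top view.

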